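Snap the cap onto the washed jar in the spice caddy

TASK

Stand the two jars from the worktop, the open glass one and the filled spice jar, upright in the two empty cells of the wooden caddy, one per cell, leaving the salt shaker in its own cell. With the open jar held steady in its cell, put its loose snap cap on the neck and press straight down past the click until it is fully home. Do not let go: finish with your fingers still on the cap, bearing down firmly on it; leave the lemon, the tin and the bowl where they are.

Things in the scene. Friction and masses are not known exactly. Their poses are not given: they have to be found in the camera images.
- jar: empty amber glass jar without its cap, 54 mm in diameter, 114 mm high, 0.24 kg, loose, standing upright. Origin: centre of its underside, z up. Straight sides to 80 mm, then a round shoulder up to the neck at 93 mm. Grip it by its sides, above the caddy's walls (about 70 mm up)
- jar_rim (a point): centre of the jar's mouth, 114 mm above its underside. The plain neck below is 34 mm in diameter; its top 5 mm taper to 29 mm at the rim. Round the neck runs a raised bead 38 mm in diameter, from 98 to 104 mm above the underside
- cap: the jar's black round press-on cap, 55 mm over its rigid ribbed skirt, 24 mm high, 0.06 kg, loose on the worktop, open side down. Origin: centre of its open lower edge, z up. Hollow inside up to 20.5 mm; round the inside stand four springy tabs with noses 34.4 mm apart across, 4 mm above the lower edge. It goes on at any yaw, straight down
- cap_top (a point): centre of the cap's top, 24 mm above its lower edge. Pressing it on: the tabs meet the bead with the lower edge 101 mm above the jar's underside; the push grows to some 7 to 15 N within 4 mm, the tabs spring over the bead, the force drops and the cap is home, its roof on the rim, lower edge 93.5 mm above the jar's underside. It stays on by itself. A firm push is 5 to 20 N
- spice_jar: filled glass spice jar with a round flat cap, 45 mm across, 100 mm high, 0.11 kg, loose, standing upright on the worktop. Origin: centre of its underside, z up. Grip it at about 80 mm up, where it is 44 mm across
- caddy: open wooden caddy, 84 x 226 mm at its foot, three square cells in a row along its y axis; loose, 1.1 kg. Origin: centre of its underside, z up. Floor 8 mm thick; outer walls 7 mm thick, tops 50 mm above the worktop; the two dividers between the cells 7 mm thick, tops at 42 mm. Each cell is 64 x 64 mm inside; cell centres are 71 mm apart
- cell0 (a point): centre of the floor of the cell at the caddy's -y end, 8 mm above the worktop; the salt shaker stands in it. Axes as the caddy's
- cell1 (a point): centre of the floor of the middle cell, empty at the start
- cell2 (a point): centre of the floor of the cell at the caddy's +y end, empty at the start
- salt_shaker: glass salt shaker with a grey metal top, 44 mm in diameter, 90 mm high, standing loose in cell0. Origin: centre of its underside
- lemon: a lemon, 78 x 55 mm, on the worktop, to be left alone. Origin: its underside
- food_tin: a squat round food tin, 75 mm in diameter, 58 mm high, on the worktop, to be left alone. Origin: centre of its underside
- small_bowl: a small white bowl, 115 mm across, 52 mm high, on the worktop, to be left alone. Origin: centre of its underside

How it is judged (in metres and radians):
On the way, in this order (a step that is already met when the one before it is completed fails the run):
1. the open jar stands upright in a free cell of the caddy, let go, its cap not on it yet (((horizontal distance between jar and cell1 below 0.012 m and z of jar in the frame of cell1 below 0.006 m and angle between jar's own z axis and vertical below 0.15 rad) or (horizontal distance between jar and cell2 below 0.012 m and z of jar in the frame of cell2 below 0.006 m and angle between jar's own z axis and vertical below 0.15 rad)) and contact force between the fingers and jar below 0.5 N and horizontal distance between cap and jar above 0.05 m), for 0.2 s.
2. the spice jar stands beside it in the other free cell and the cap is pressed past the click, fully home on the jar (z of cap in the frame of jar between 0.088 and 0.0955 m and horizontal distance between cap and jar below 0.004 m and angle between the z axis of cap and the z axis of jar, either way round below 0.07 rad and angle between cap's own z axis and vertical below 0.2 rad and ((horizontal distance between jar and cell1 below 0.012 m and z of jar in the frame of cell1 below 0.006 m and angle between each of jar, spice_jar's own z axis and vertical below 0.15 rad and horizontal distance between spice_jar and cell2 below 0.012 m and z of spice_jar in the frame of cell2 below 0.006 m) or (horizontal distance between jar and cell2 below 0.012 m and z of jar in the frame of cell2 below 0.006 m and angle between each of jar, spice_jar's own z axis and vertical below 0.15 rad and horizontal distance between spice_jar and cell1 below 0.012 m and z of spice_jar in the frame of cell1 below 0.006 m))), for 0.2 s.
At the end, for the whole second after the job is handed in: Jars upright on the floors of cell1 and cell2, one each (within 12 mm), the salt shaker in cell0; the cap fully home on the open jar (within 2 mm, centred within 4 mm, square within 0.07 rad); fingers still on the cap, pressing so that the jar bears on the caddy with over 6 N (weight: 3 N) (all of step 2 and horizontal distance between salt_shaker and cell0 below 0.012 m and z of salt_shaker in the frame of cell0 below 0.006 m and angle between salt_shaker's own z axis and vertical below 0.15 rad and contact force between the fingers and cap above 3 N and contact force between jar and caddy above 6 N and contact force between the fingers and jar below 0.5 N and contact force between the fingers and spice_jar below 0.5 N and linear speed of cap below 0.02 m/s); the arm keeps its last pose, push and grip.
It fails at once if the lemon, the tin or the bowl was shifted by more than 3 cm (distance of any of lemon, food_tin, small_bowl from where it was at the start of the episode above 0.03 m).
It fails at once if a jar was tipped over (angle between any of jar, spice_jar, salt_shaker's own z axis and vertical above 0.8 rad).
It also fails if it takes over 67 s, if anything falls off the work surface, if the arm or the gripper's body presses on something with over 40 N, if the wrist force passes 120 N, or if a joint passes its speed limit or range.

ROBOT

A 6-joint arm with a two-finger parallel gripper is mounted at the origin on a cart in front of the work surface, level with it; the furniture and walls round the work are solid. World frame = base frame: x ahead of the robot, y to its left, z up, the work surface at z = 0. Lengths are in mm, angles in rad, forces in N, time in s.
With the tool pointing down it reaches from about 300 to 775 mm from the base axis. Payload 14.6 kg.
Tool frame: the origin (TCP) lies on the centre line of the jaws, within the pads' length; the fingertips stand manip.finger_overhang ahead of it and the grasp point (between the pads) lies 11 mm behind it (manip.finger_overhang is the distance from the TCP to the fingertips, in mm); y points along the fingers, x is the direction in which the jaws open and shut, and the axes are right-handed (so a half turn about y gives the same grasp; the last joint's range is limited). The gripper opens to 94 mm and grips with 3 to 60 N. Pads are 16 mm wide; open, the fingers measure 119 mm over their backs; the gripper's body (75 mm by 177 mm) begins 78 mm behind the grasp point.
Start: joints at [1.25, 0.3, 1.521, -0, 1.321, -0.067], TCP at [138.094, 532.371, 213.446] pointing down, gripper open.
Joint ranges: [-3.03, 3.03], [-0.79, 2.21], [0.23, 2.52], [-1.04, 4.18], [0, 3.07], [-2.55, 2.55]. Speed limits (rad/s): [2.22, 2.22, 2.57, 3.14, 3.14, 3.14].

INTERFACE

Orientations are given as [roll, pitch, yaw] about the fixed x, y, z axes, in that order (R = Rz(yaw) Ry(pitch) Rx(roll)).
In Python, from cell import monitor, viewer, ticket, manip gives the robot as it stands.
- The arm moves only by the shell command python3 -m jog 'ROWS' [FORCE]. ROWS is JSON, a list of rows, each an object of numbers: "grip": the finger opening in cm, from 0 to 9.4; "dx", "dy", "dz": the shift along the tool's x, y, z in cm; "spin": the turn about the tool's y in degrees. In form: [{"grip": .., "dx": .., "dy": .., "dz": .., "spin": ..}, ...]. A call has 1 to 20 rows; each row is the pose to reach, as a shift and turn from the pose commanded when the call began, along the tool's axes at that moment; what a row does not reach only later rows make up. A row lasts 1/8 s, in which the tool goes at most 62.5 mm and 10.7 degrees, less where a joint would pass 70% of its speed; a pose out of reach is approached as far as the arm can. A call with a gripper value outside its range is refused whole. The fingers move at their own pace and stop on an object; FORCE is the grip in N (left out, the last holds). Time passes only in rows, so rows that repeat a pose let the fingers close. It gives the time, the measured TCP pose, the force and the opening at its end, in the units of the state.
- monitor.read_state(): the state, without advancing time (a new reading comes with each control period).
- viewer.camera(name): name is "side" or "top" or "wrist"; returns a dict with "color" (420x560x3 uint8, red, green, blue), "vertical_fov" (degrees; the focal length in pixels is half the picture's height over the tangent of half this angle, whatever the lens; pixels are square), "cx", "cy" (the principal point, pixels), "rvec" (rotation vector, rad) and "tvec" (3), from world to camera coordinates, as OpenCV has them. Camera axes: x right, y down, z forward; pixel columns grow to the right and rows downward; lengths in mm; the calibration is good to about 2 mm. The wrist camera is an equidistant fisheye: a pixel r from the principal point sees the ray r / f radians off the axis. A picture is of the moment at which its call begins. There is no depth.
- ticket.sign_off(): hands the job in, once; it reports no verdict.
The state is a dict: "clock": time; "joints": joint angles; "qd": joint speeds; "effort": joint torques, N m; "eef_pos": TCP position; "eef_rot": TCP orientation; "wrist_force": force on the tool from outside, world axes, zero at the start; "moment": the same for the moment, N m; "finger_gap": finger opening in mm.
Only numpy, scipy, OpenCV 4.12 (cv2) and the standard library are available. Lean on these libraries where they do the work, as an engineer would, in place of code of your own. Each camera call takes 0.05 s, during which the arm holds its last target. There are 200 camera calls.

## Working session

There is one attempt and no reset: what is moved stays moved. The work goes in short steps, Python scripts to look and compute and a shell command to move; the robot and the scene stay as the last step left them, time stands still between calls to the robot, and variables do not carry over. Pictures are saved under pics/ and viewed, about 8 in all and at most 12, crops included, and the job is handed in when it is done.

```bash
ls; mkdir -p pics; cat > h.py <<'E'
import numpy as np, cv2
from cell import monitor, viewer, ticket, manip
def cam(n):
    c=viewer.camera(n); np.save  # keep
    return c
def save(c,p,box=None,s=1):
    im=c["color"][:,:,::-1]
    if box: im=im[box[1]:box[3],box[0]:box[2]]
    cv2.imwrite("pics/"+p,cv2.resize(im,None,fx=s,fy=s,interpolation=cv2.INTER_CUBIC))
def f_(c): return c["color"].shape[0]/2/np.tan(np.radians(c["vertical_fov"])/2)
def ray(c,u,v,z,fish=False):
    """pixel -> world point on plane z"""
    f=f_(c); R=cv2.Rodrigues(np.array(c["rvec"],float))[0]; t=np.array(c["tvec"],float)
    x,y=u-c["cx"],v-c["cy"]
    if fish:
        r=np.hypot(x,y)+1e-9; th=r/f; d=np.array([x/r*np.sin(th),y/r*np.sin(th),np.cos(th)])
    else: d=np.array([x/f,y/f,1])
    o=-R.T@t; d=R.T@d
    return o+d*(z-o[2])/d[2]
def proj(c,p,fish=False):
    f=f_(c); R=cv2.Rodrigues(np.array(c["rvec"],float))[0]; q=R@np.array(p,float)+np.array(c["tvec"],float)
    if fish:
        r=np.hypot(q[0],q[1])+1e-9; th=np.arctan2(r,q[2]); return np.array([c["cx"]+f*th*q[0]/r,c["cy"]+f*th*q[1]/r])
    return np.array([c["cx"]+f*q[0]/q[2],c["cy"]+f*q[1]/q[2]])
E
python3 - <<'E'
from h import *
import pickle
s=monitor.read_state(); print(s, manip.finger_overhang)
for n in("top","side","wrist"):
    c=cam(n); save(c,n+"0.png"); pickle.dump(c,open(n+"0.pkl","wb"))
    R=cv2.Rodrigues(np.array(c["rvec"],float))[0]; print(n,c["vertical_fov"],c["cx"],c["cy"],-R.T@np.array(c["tvec"],float),R.round(2).tolist())
E
```

```text
pics
{'clock': 0.0, 'joints': array([ 1.25040307e+00,  3.00464023e-01,  1.52157394e+00,  2.35476601e-05,
        1.32070433e+00, -6.65921091e-02]), 'qd': array([-2.10940344e-03,  3.55019624e-04,  5.53639470e-04, -2.21318326e-03,
        4.54634407e-05, -1.09409588e-03]), 'effort': array([ 2.58865388e-03, -5.31803906e+01, -3.52734590e+01,  7.09072687e-02,
        2.44325126e-02, -9.84726557e-05]), 'eef_pos': array([138.01022497, 532.14324341, 212.89323154]), 'eef_rot': array([-1.57069707e+00,  1.14556703e-03,  1.31698939e+00]), 'wrist_force': array([-0.38373152,  0.56625241, -0.69614687]), 'moment': array([-0.08024483, -0.01628946,  0.04867471]), 'finger_gap': 93.87386390438486} 8.0
top 54.42822692366299 281.5147524892734 213.67521786251083 [ 349.42514962 -285.73239829  958.98725317] [[0.0, -1.0, -0.0], [-0.98, -0.0, -0.18], [0.18, 0.0, -0.98]]
side 50.31740820987084 275.81249321600393 206.22021925190558 [301.62354265 613.2450757  845.50786715] [[-0.98, -0.2, -0.02], [-0.12, 0.61, -0.78], [0.17, -0.76, -0.62]]
wrist 65.70646984690485 279.96716104035556 212.0058390589234 [ 57.62827965 554.27442277 384.00515626] [[0.25, 0.97, -0.0], [0.93, -0.24, 0.28], [0.27, -0.07, -0.96]]
```

View pics/top0.png

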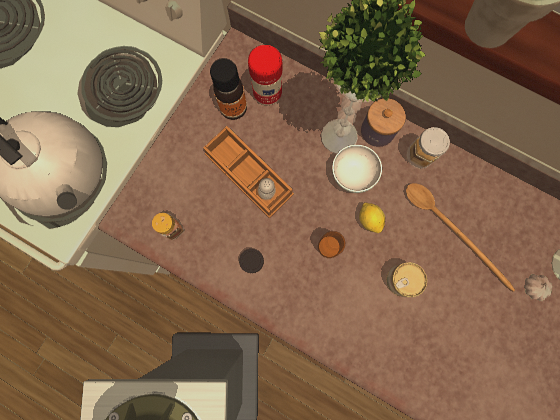

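View pics/side0.png

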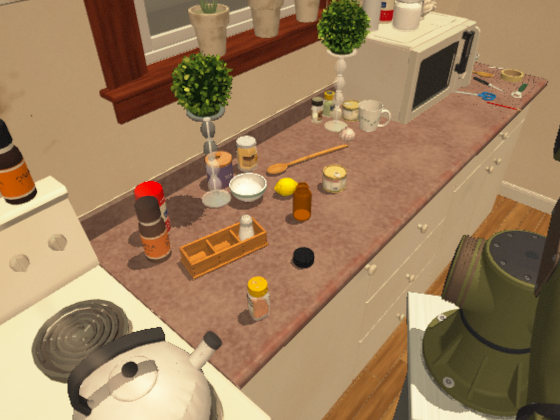

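The top view shows the caddy around (247,170) with the shaker in its lower-right cell. The open jar is at (330,244), the cap at (251,261), the spice jar at (163,222), the lemon at (372,218), the bowl at (357,169) and the tin at (408,280).

```bash
python3 - <<'E'
from h import *
import pickle
c=pickle.load(open("top0.pkl","rb")); save(c,"top0c.png",(140,115,360,280),3.6)
c=pickle.load(open("side0.pkl","rb")); save(c,"side0c.png",(170,170,350,330),4)
E
```

```text
(no output)
```

View pics/top0c.png

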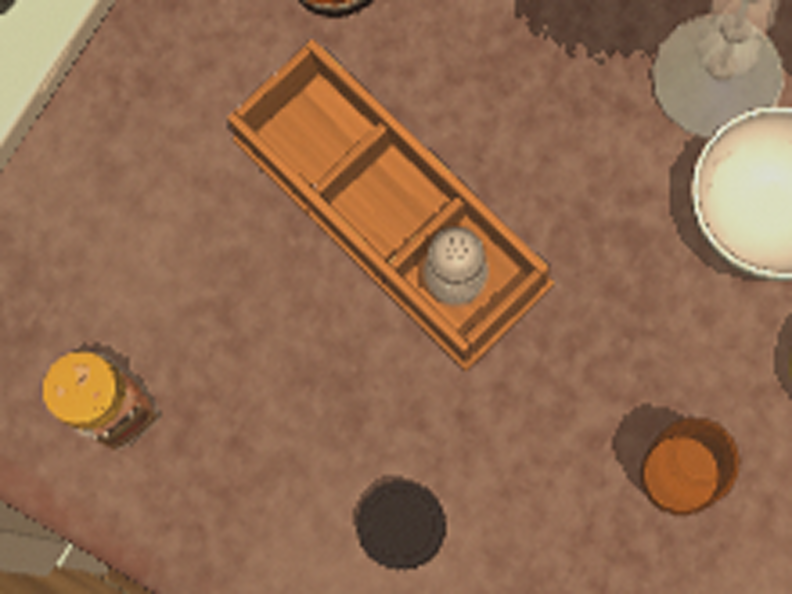

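View pics/side0c.png

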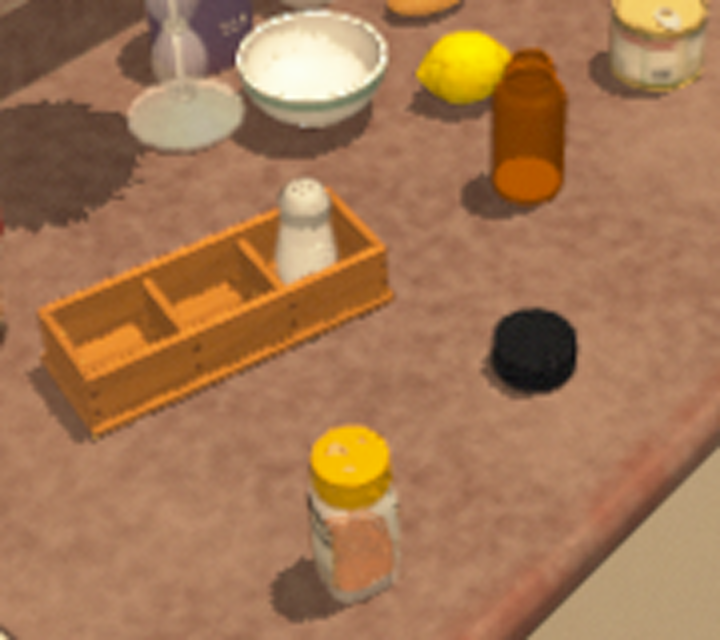

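The enlarged top crop gives these positions:
- Caddy rim corners at (312,42), (230,120), (467,350) and (549,272).
- Spice jar cap centre at (81,388).
- Black cap at (401,521).
- Jar bottom at (681,473).

The side crop gives the spice jar top at (351,458), cap top at (535,338), jar bottom at (528,179) and shaker top at (304,190).

```bash
python3 - <<'E'
from h import *
import pickle
T=pickle.load(open("top0.pkl","rb"));S=pickle.load(open("side0.pkl","rb"))
t=lambda u,v,z:ray(T,(u+.5)/3.6-.5+140,(v+.5)/3.6-.5+115,z).round(1)
s=lambda u,v,z:ray(S,(u+.5)/4-.5+170,(v+.5)/4-.5+170,z).round(1)
ct=np.array([t(*p,50) for p in[(312,42),(230,120),(467,350),(549,272)]]);print("caddyT",ct.tolist(),ct.mean(0))
cs=np.array([s(*p,50) for p in[(43,312),(93,372),(387,246),(333,192)]]);print("caddyS",cs.tolist(),cs.mean(0))
for c in(ct,cs):
    d=(c[2]+c[3]-c[0]-c[1])/2; e=(c[0]+c[3]-c[1]-c[2])/2; print(np.linalg.norm(d[:2]),np.linalg.norm(e[:2]),np.degrees(np.arctan2(d[1],d[0])),np.degrees(np.arctan2(e[1],e[0])))
print("spice",t(81,388,100),s(351,458,100))
print("cap",t(401,520,20),s(535,338,24))
print("jar",t(681,473,1),s(528,179,1))
print("shaker",t(458,247,88),s(304,190,88))
# verify radius jar body outline etc
q=[("lemon",t(0,0,0))]
def p(c,n,u): return ray(c,*u,0)
print("lemon",ray(T,373,218,25),"tin",ray(T,408,280,58),"bowl",ray(T,357,169,50),"dark bottle tops",ray(T,224,72,120))
s_=monitor.read_state();print(s_["eef_pos"])
E
```

```text
caddyT [[727.1, -150.8, 50.0], [673.4, -99.1, 50.0], [522.0, -254.3, 50.0], [572.7, -305.9, 50.0]] [ 623.8   -202.525   50.   ]
caddyS [[723.1, -149.0, 50.0], [673.0, -104.3, 50.0], [519.9, -252.4, 50.0], [569.0, -300.1, 50.0]] [ 621.25 -201.45   50.  ]
217.83005417067682 73.4340690687913 -134.5815185473371 -44.696558650866514
214.41343241504248 67.7834788130559 -135.75583714835386 -42.96739122335345
spice [488.9 -27.5 100. ] [487.2 -23.9 100. ]
cap [ 417.4 -212.2   20. ] [ 412.9 -211.3   24. ]
jar [ 450.  -393.1    1. ] [ 447.1 -397.8    1. ]
shaker [ 578.9 -249.5   88. ] [ 575.6 -254.9   88. ]
lemon [ 513.04389547 -493.98740541   25.        ] tin [ 370.54771669 -557.65631623   58.        ] bowl [ 623.41206008 -455.74850206   50.        ] dark bottle tops [ 826.51942716 -152.40952497  120.        ]
[138.03431461 532.20537056 213.03727282]
```

```bash
cat > go.py <<'E'
import sys; from h import *
from scipy.spatial.transform import Rotation as Ro
s=monitor.read_state(); R=Ro.from_euler("xyz",s["eef_rot"]).as_matrix()
x,y,z=map(float,sys.argv[1:4]); yaw=float(sys.argv[4]) if len(sys.argv)>4 else -45
d=R.T@(np.array([x,y,z])-s["eef_pos"])/10
sp=(np.degrees(np.arctan2(R[1,0],R[0,0]))-yaw)%360
if sp>180: sp-=360
print("t",s["clock"],"pos",s["eef_pos"].round(1),"d(cm)",d.round(2),"spin",round(sp,1),"tilt",np.degrees(np.arccos(-R[2,1])).round(2),"F",np.round(s["wrist_force"],1),"gap",round(s["finger_gap"],1))
E
python3 go.py 400 120 240; python3 go.py 420 -250 240
```

```text
t 0.15 pos [138.  532.2 213. ] d(cm) [-33.32  -2.67 -35.71] spin 120.5 tilt 0.05 F [-0.3  0.2 -0. ] gap 93.9
t 0.15 pos [138.  532.2 213. ] d(cm) [-68.64  -2.64 -46.93] spin 120.5 tilt 0.05 F [-0.3  0.2 -0. ] gap 93.9
```

```bash
python3 -m jog '[{"dx":-16,"dy":-2.7,"dz":-18,"spin":40},{"dx":-16,"dy":-2.7,"dz":-18,"spin":40},{"dx":-16,"dy":-2.7,"dz":-18,"spin":40},{"dx":-16,"dy":-2.7,"dz":-18,"spin":40},{"dx":-33,"dy":-2.7,"dz":-36,"spin":80},{"dx":-33,"dy":-2.7,"dz":-36,"spin":80},{"dx":-33,"dy":-2.7,"dz":-36,"spin":80},{"dx":-33,"dy":-2.7,"dz":-36,"spin":80},{"dx":-68.6,"dy":-2.7,"dz":-46.9,"spin":120.5},{"dx":-68.6,"dy":-2.7,"dz":-46.9,"spin":120.5},{"dx":-68.6,"dy":-2.7,"dz":-46.9,"spin":120.5},{"dx":-68.6,"dy":-2.7,"dz":-46.9,"spin":120.5},{"dx":-68.6,"dy":-2.7,"dz":-46.9,"spin":120.5},{"dx":-68.6,"dy":-2.7,"dz":-46.9,"spin":120.5},{"dx":-68.6,"dy":-2.7,"dz":-46.9,"spin":120.5},{"dx":-68.6,"dy":-2.7,"dz":-46.9,"spin":120.5},{"dx":-68.6,"dy":-2.7,"dz":-46.9,"spin":120.5},{"dx":-68.6,"dy":-2.7,"dz":-46.9,"spin":120.5}]'
python3 go.py 448.5 -395.5 190
python3 - <<'E'
from h import *
import pickle
c=cam("wrist"); pickle.dump(c,open("w1.pkl","wb")); save(c,"w1.png",s=1.4)
R=cv2.Rodrigues(np.array(c["rvec"],float))[0]; print(-R.T@np.array(c["tvec"],float))
E
```

```text
t 0.15 pos [138.  532.2 213. ] d(cm) [-82.     2.37 -53.35] spin 120.5 tilt 0.05 F [-0.3  0.2 -0. ] gap 93.9
[ 57.63115693 554.28321217 384.08328862]validation failed for argument at $[0]...
```

View pics/w1.png

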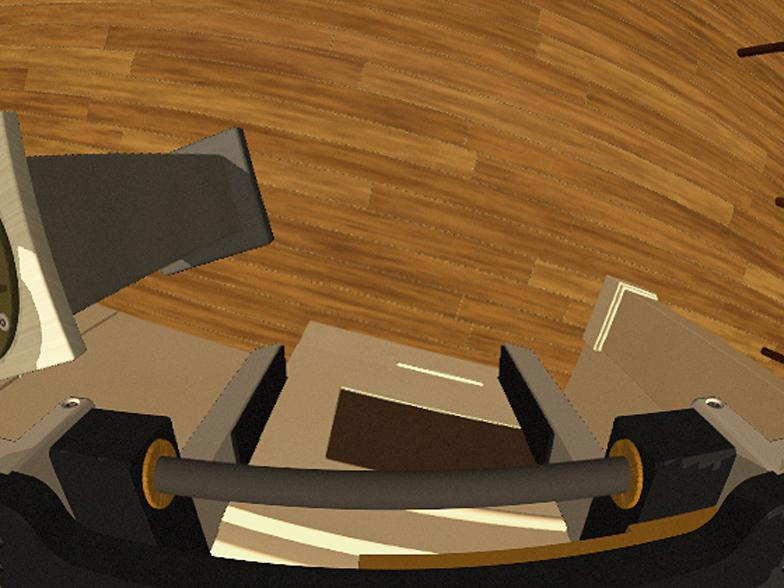

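That picture was taken at the start pose, because the move was refused: the rows probably need a "grip" value. It shows only floor and the open fingers.

```bash
python3 -m jog '[{"grip":9.4,"dx":-16,"dy":-2.7,"dz":-18,"spin":40},{"grip":9.4,"dx":-16,"dy":-2.7,"dz":-18,"spin":40},{"grip":9.4,"dx":-16,"dy":-2.7,"dz":-18,"spin":40},{"grip":9.4,"dx":-16,"dy":-2.7,"dz":-18,"spin":40},{"grip":9.4,"dx":-33,"dy":-2.7,"dz":-36,"spin":80},{"grip":9.4,"dx":-33,"dy":-2.7,"dz":-36,"spin":80},{"grip":9.4,"dx":-33,"dy":-2.7,"dz":-36,"spin":80},{"grip":9.4,"dx":-33,"dy":-2.7,"dz":-36,"spin":80},{"grip":9.4,"dx":-68.6,"dy":-2.7,"dz":-46.9,"spin":120.5},{"grip":9.4,"dx":-68.6,"dy":-2.7,"dz":-46.9,"spin":120.5},{"grip":9.4,"dx":-68.6,"dy":-2.7,"dz":-46.9,"spin":120.5},{"grip":9.4,"dx":-68.6,"dy":-2.7,"dz":-46.9,"spin":120.5},{"grip":9.4,"dx":-68.6,"dy":-2.7,"dz":-46.9,"spin":120.5},{"grip":9.4,"dx":-68.6,"dy":-2.7,"dz":-46.9,"spin":120.5},{"grip":9.4,"dx":-68.6,"dy":-2.7,"dz":-46.9,"spin":120.5},{"grip":9.4,"dx":-68.6,"dy":-2.7,"dz":-46.9,"spin":120.5},{"grip":9.4,"dx":-68.6,"dy":-2.7,"dz":-46.9,"spin":120.5},{"grip":9.4,"dx":-68.6,"dy":-2.7,"dz":-46.9,"spin":120.5}]' && python3 go.py 448.5 -395.5 190
python3 - <<'E'
from h import *
import pickle
c=cam("wrist"); pickle.dump(c,open("w1.pkl","wb")); save(c,"w1.png",s=1.4)
R=cv2.Rodrigues(np.array(c["rvec"],float))[0]; print(-R.T@np.array(c["tvec"],float))
E
```

```text
clock: 2.45
eef_pos: [420.1, -248.6, 240.7]
eef_rot: [-1.571, -0.0, -0.785]
wrist_force: [0.2, 0.0, -0.2]
finger_gap: 94.3
t 2.45 pos [ 420.1 -248.6  240.7] d(cm) [12.39  5.08 -8.39] spin 0.0 tilt 0.03 F [ 0.2  0.  -0.2] gap 94.3
[ 478.17466691 -188.75891584  411.76784521]
```

```bash
python3 go.py 448.5 -395.5 190
```

```text
t 2.5 pos [ 420.  -248.7  240.7] d(cm) [12.39  5.07 -8.38] spin 0.0 tilt 0.02 F [0.  0.  0.3] gap 94.1
```

View pics/w1.png

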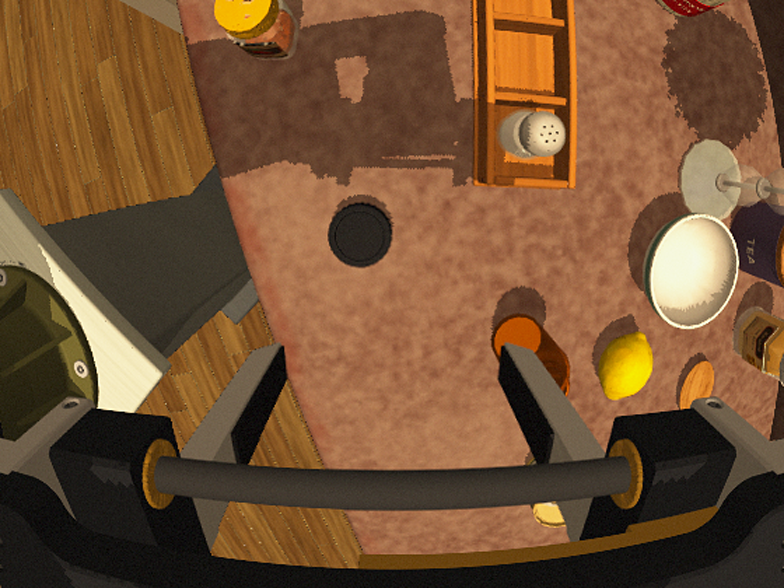

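Wrist view at x1.4 shows the cap at (360,235), the near end of the caddy rim at (476,184)–(574,186), the spice jar's cap at (246,13) and the jar's bottom at (519,339).

```bash
python3 - <<'E'
from h import *
import pickle
c=pickle.load(open("w1.pkl","rb"))
w=lambda u,v,z:ray(c,u/1.4,v/1.4,z,True).round(1)
print("cap",w(361,233,24),w(360,235,20)); print("rim",w(476,183,50),w(574,186,50)); print("spice",w(246,13,100)); print("jar",w(519,339,1))
print("edge dir", w(480,20,50), w(575,20,50))
for n,p in [("jarbase",(448.5,-395.5,0)),("jarrim",(448.5,-395.5,114)),("c1",(622.5,-202,8)),("c0 rim mid",(544.7,-279.8,50))]: print(n,proj(c,p,True)*1.4)
E
python3 go.py 448.5 -395.5 190
```

```text
cap [ 419.  -211.1   24. ] [ 416.6 -212.    20. ]
rim [ 516.9 -245.3   50. ] [ 577.8 -303.8   50. ]
spice [487.7 -34.5 100. ]
jar [ 451.4 -395.9    1. ]
edge dir [ 615.  -151.7   50. ] [ 680.4 -202.5   50. ]
jarbase [516.3717755  340.29469842]
jarrim [552.41360527 394.50233113]
c1 [516.34528235  68.7515582 ]
c0 rim mid [528.42388463 190.96483874]
t 2.5 pos [ 420.  -248.7  240.7] d(cm) [12.39  5.07 -8.38] spin 0.0 tilt 0.02 F [0.  0.  0.3] gap 94.1
```

```bash
python3 -m jog '[{"grip":9.4,"dx":12.5,"dy":4,"dz":-8.3,"spin":0},{"grip":9.4,"dx":12.5,"dy":4,"dz":-8.3,"spin":0},{"grip":9.4,"dx":12.5,"dy":4,"dz":-8.3,"spin":0},{"grip":9.4,"dx":12.5,"dy":4,"dz":-8.3,"spin":0},{"grip":9.4,"dx":12.5,"dy":9,"dz":-8.3,"spin":0},{"grip":9.4,"dx":12.5,"dy":14,"dz":-8.3,"spin":0},{"grip":9.4,"dx":12.5,"dy":18,"dz":-8.3,"spin":0},{"grip":9.4,"dx":12.5,"dy":18,"dz":-8.3,"spin":0},{"grip":9.4,"dx":12.5,"dy":18,"dz":-8.3,"spin":0}]' 25
python3 go.py 450 -395.7 61
python3 - <<'E'
from h import *
import pickle
c=cam("wrist"); pickle.dump(c,open("w2.pkl","wb")); save(c,"w2.png",s=1.4)
E
```

```text
clock: 3.62
eef_pos: [450.3, -396.6, 62.8]
eef_rot: [-1.571, -0.003, -0.785]
wrist_force: [0.3, -0.2, -0.6]
finger_gap: 94.2
t 3.625 pos [ 450.3 -396.6   62.8] d(cm) [-0.09  0.18  0.04] spin -0.0 tilt 0.15 F [ 0.3 -0.2 -0.6] gap 94.2
```

View pics/w2.png

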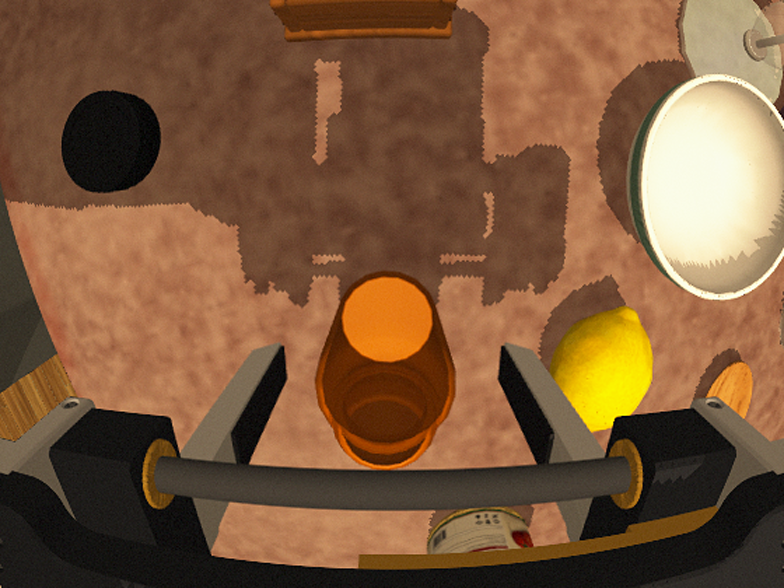

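Wrist view shows the jar centred between the fingers, its base ellipse at (388,320). The cap is at (111,141) and the lemon is clear of the right finger.

```bash
python3 - <<'E'
from h import *
import pickle
c=pickle.load(open("w2.pkl","rb"))
print("jar",ray(c,388/1.4,320/1.4,2,True).round(1), "rimTop corners of caddy",ray(c,286/1.4,40/1.4,0,True).round(1),ray(c,451/1.4,37/1.4,0,True).round(1))
E
python3 -m jog '[{"grip":5,"dx":0,"dy":0,"dz":0,"spin":0},{"grip":5,"dx":0,"dy":0,"dz":0,"spin":0},{"grip":5,"dx":0,"dy":0,"dz":0,"spin":0},{"grip":5,"dx":0,"dy":0,"dz":0,"spin":0},{"grip":5,"dx":0,"dy":0,"dz":0,"spin":0},{"grip":5,"dx":0,"dy":0,"dz":0,"spin":0}]' 25; python3 go.py 672 -150.5 180
```

```text
jar [ 449.6 -393.5    2. ] rimTop corners of caddy [ 518.8 -250.1    0. ] [ 578.7 -309.9    0. ]
clock: 4.42
eef_pos: [449.3, -396.4, 60.4]
eef_rot: [-1.571, 0.0, -0.786]
wrist_force: [-1.0, 1.9, 1.5]
finger_gap: 53.6
t 4.425 pos [ 449.3 -396.4   60.4] d(cm) [ -1.68 -11.96  33.13] spin -0.0 tilt 0.02 F [-1.   1.9  1.5] gap 53.6
```

```bash
python3 -m jog '[{"grip":5,"dx":0,"dy":-4,"dz":0,"spin":0},{"grip":5,"dx":0,"dy":-9,"dz":0,"spin":0},{"grip":5,"dx":-1,"dy":-13,"dz":4,"spin":0},{"grip":5,"dx":-1.5,"dy":-13,"dz":9,"spin":0},{"grip":5,"dx":-1.5,"dy":-13,"dz":14,"spin":0},{"grip":5,"dx":-1.5,"dy":-13,"dz":19,"spin":0},{"grip":5,"dx":-1.5,"dy":-13,"dz":19,"spin":0},{"grip":5,"dx":-1.5,"dy":-13,"dz":19,"spin":0},{"grip":5,"dx":-1.5,"dy":-13,"dz":19,"spin":0}]'
python3 go.py 622.5 -202 180
python3 - <<'E'
from h import *
import pickle
c=cam("wrist"); pickle.dump(c,open("w3.pkl","wb")); save(c,"w3.png",s=1.4)
for p in [(624.5,-200.5,8),(449.5+.0,-395,100)]: print(proj(c,p,True)*1.4)
E
```

```text
clock: 5.55
eef_pos: [572.6, -252.6, 190.4]
eef_rot: [-1.571, 0.0, -0.787]
wrist_force: [-0.3, 0.1, -2.1]
finger_gap: 53.6
t 5.55 pos [ 572.6 -252.6  190.4] d(cm) [-0.06  1.04  7.1 ] spin -0.1 tilt 0.01 F [-0.3  0.1 -2.1] gap 53.6
[392.53089672 178.40493413]
[410.55164523 531.39845201]
```

View pics/w3.png

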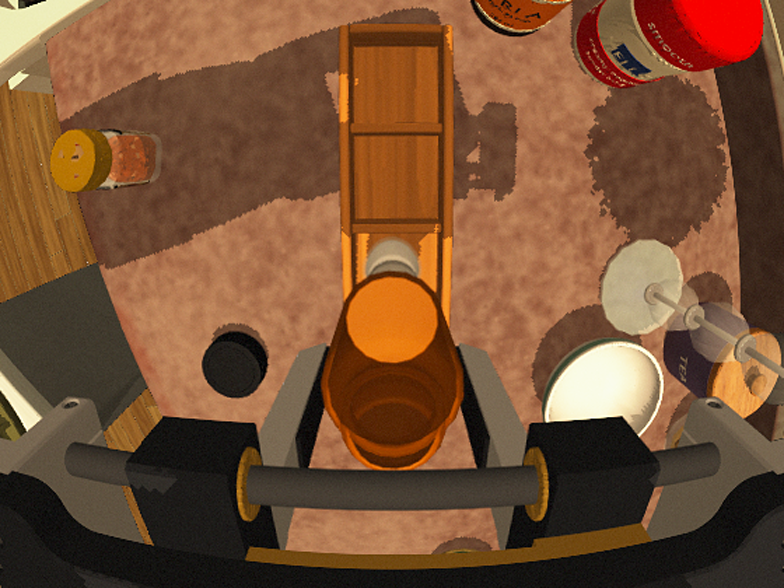

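Caddy seen from above: the divider tops cross at rows 128 and 222, and the walls at row 178 run from 341 to 453. The held jar's bottom is at (392,320), the spice jar's cap at (81,160) and the black cap at (235,362).

```bash
python3 - <<'E'
from h import *
import pickle
c=pickle.load(open("w3.pkl","rb"))
def w(u,v,z):
    p=ray(c,u/1.4,v/1.4,z,True); return p[:2].round(1), "perp %.1f along %.1f"%((p[0]-p[1])*.7071,(p[0]+p[1])*.7071)
for n,a in dict(div12=(396,128,42),div01=(396,222,42),L=(341,178,50),Rr=(453,178,50),farL=(344,25,50),farR=(451,25,50),jarbot=(392,320,131),spice=(81,160,100),cap=(235,363,23),TCPw=(392,300,100)).items(): print(n,w(*a))
E
python3 go.py 622.5 -202 180;python3 go.py 624 -200 180
```

```text
div12 (array([ 651.9, -176.5]), 'perp 585.7 along 336.2')
div01 (array([ 605. , -223.2]), 'perp 585.7 along 270.0')
L (array([ 601. , -174.4]), 'perp 548.3 along 301.7')
Rr (array([ 654.9, -228.2]), 'perp 624.4 along 301.7')
farL (array([679.1, -99.5]), 'perp 550.5 along 409.9')
farR (array([ 730.7, -150.7]), 'perp 623.2 along 410.1')
jarbot (array([ 573.6, -250.5]), 'perp 582.7 along 228.5')
spice (array([497.2, -33.4]), 'perp 375.2 along 327.9')
cap (array([ 424.1, -210.8]), 'perp 449.0 along 150.9')
TCPw (array([ 574.9, -249.3]), 'perp 582.8 along 230.3')
t 5.6 pos [ 572.7 -252.5  190.5] d(cm) [-0.06  1.05  7.1 ] spin -0.1 tilt 0.0 F [ 0.3 -0.4 -1.6] gap 53.7
t 5.6 pos [ 572.7 -252.5  190.5] d(cm) [-0.1   1.05  7.35] spin -0.1 tilt 0.0 F [ 0.3 -0.4 -1.6] gap 53.7
```

```bash
python3 -m jog '[{"grip":5,"dx":0.2,"dy":0,"dz":4,"spin":0},{"grip":5,"dx":0.2,"dy":0,"dz":7.2,"spin":0},{"grip":5,"dx":0.2,"dy":3,"dz":7.2,"spin":0},{"grip":5,"dx":0.2,"dy":6,"dz":7.2,"spin":0},{"grip":5,"dx":0.2,"dy":7.5,"dz":7.2,"spin":0},{"grip":5,"dx":0.2,"dy":8.5,"dz":7.2,"spin":0},{"grip":5,"dx":0.2,"dy":9.3,"dz":7.2,"spin":0},{"grip":5,"dx":0.2,"dy":10,"dz":7.2,"spin":0},{"grip":5,"dx":0.2,"dy":10,"dz":7.2,"spin":0}]'
python3 go.py 624 -200 69
python3 - <<'E'
from h import *
import pickle
c=cam("wrist"); pickle.dump(c,open("w4.pkl","wb")); 
s=cam("side"); pickle.dump(s,open("s4.pkl","wb"))
a=cv2.resize(c["color"],None,fx=1.0,fy=1.0)[60:360,60:500]; b=cv2.resize(s["color"][190:300,160:290],None,fx=2.7,fy=2.7)[:300]
h=min(a.shape[0],b.shape[0]); cv2.imwrite("pics/ws4.png",np.hstack([a[:h],b[:h]])[:,:,::-1]); print(a.shape,b.shape)
E
```

```text
clock: 6.72
eef_pos: [625.6, -202.2, 90.2]
eef_rot: [-1.571, 0.0, -0.786]
wrist_force: [0.2, 0.5, -2.4]
finger_gap: 53.4
t 6.725 pos [ 625.6 -202.2   90.2] d(cm) [-0.26  2.12  0.04] spin -0.0 tilt 0.02 F [ 0.2  0.5 -2.4] gap 53.4
(300, 440, 3) (297, 351, 3)
```

View pics/ws4.png

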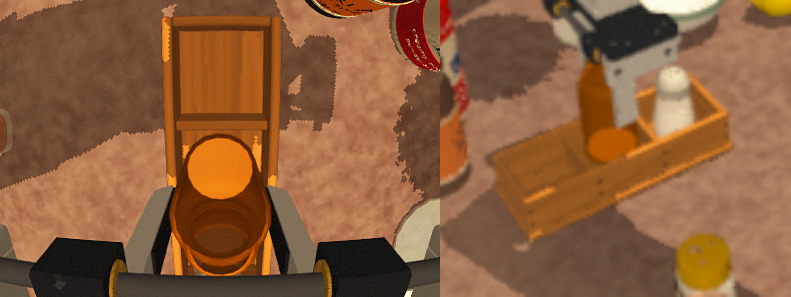

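The jar's bottom is inside the middle cell, about centred between the walls, and no contact force shows. I'll lower and release it.

```bash
python3 -m jog '[{"grip":5,"dx":0,"dy":0.8,"dz":0,"spin":0},{"grip":5,"dx":0,"dy":1.5,"dz":0,"spin":0},{"grip":5,"dx":0,"dy":2,"dz":0,"spin":0},{"grip":5,"dx":0,"dy":2.15,"dz":0,"spin":0},{"grip":5,"dx":0,"dy":2.15,"dz":0,"spin":0}]'; python3 go.py 624 -200 69
python3 -m jog '[{"grip":9.4,"dx":0,"dy":0,"dz":0,"spin":0},{"grip":9.4,"dx":0,"dy":0,"dz":0,"spin":0},{"grip":9.4,"dx":0,"dy":0,"dz":0,"spin":0},{"grip":9.4,"dx":0,"dy":0,"dz":0,"spin":0},{"grip":9.4,"dx":0,"dy":-4,"dz":0,"spin":0},{"grip":9.4,"dx":0,"dy":-9,"dz":0,"spin":0},{"grip":9.4,"dx":0,"dy":-14,"dz":0,"spin":0},{"grip":9.4,"dx":0,"dy":-14,"dz":0,"spin":0}]'
python3 - <<'E'
from h import *
import pickle
for n in("top","side","wrist"):
    c=cam(n); pickle.dump(c,open(n+"5.pkl","wb"))
    if n=="wrist": save(c,"w5.png",s=1.4)
s=pickle.load(open("side5.pkl","rb"));save(s,"s5.png",(170,170,300,330),4)
E
python3 go.py 491 -29 180
```

```text
clock: 7.45
eef_pos: [625.7, -202.2, 69.0]
eef_rot: [-1.571, -0.0, -0.786]
wrist_force: [-0.2, 0.5, -2.4]
finger_gap: 53.6
t 7.45 pos [ 625.7 -202.2   69. ] d(cm) [-0.27  0.    0.04] spin -0.0 tilt 0.01 F [-0.2  0.5 -2.4] gap 53.6
clock: 8.45
eef_pos: [626.9, -202.6, 213.6]
eef_rot: [-1.568, -0.007, -0.786]
wrist_force: [0.3, -0.3, -0.1]
finger_gap: 93.7
t 8.6 pos [ 625.3 -202.1  207.7] d(cm) [-21.73   2.8    2.73] spin -0.0 tilt 0.1 F [ 0.2 -0.5 -0.2] gap 94.4
```

View pics/w5.png

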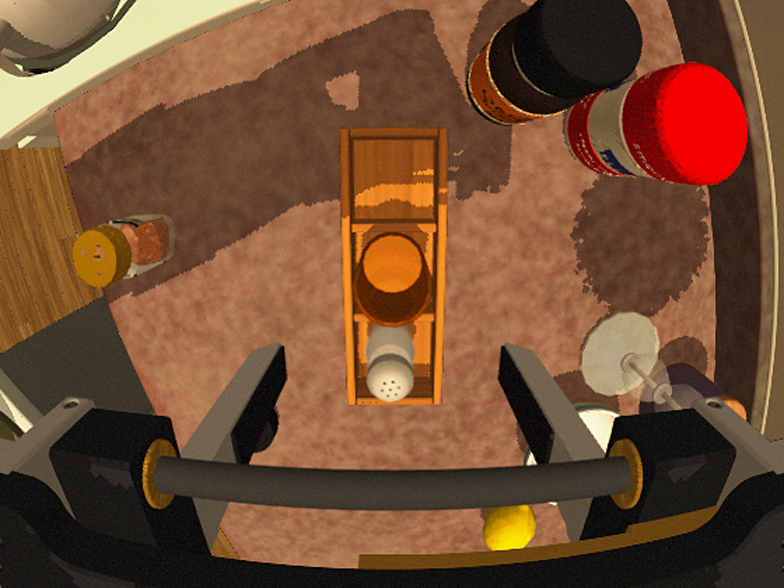

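The open jar stands in the middle cell at (393,262). The caddy rim corners are (341,129), (447,129), (441,404) and (348,404), and the spice jar's cap is at (101,257).

```bash
python3 - <<'E'
from h import *
import pickle
c=pickle.load(open("wrist5.pkl","rb"))
def pa(p): return p[:2].round(1), "perp %.1f along %.1f"%((p[0]-p[1])*.7071,(p[0]+p[1])*.7071)
w=lambda u,v,z: ray(c,u/1.4,v/1.4,z,True)
C=[w(*q,50) for q in[(341,129),(447,129),(441,404),(348,404)]]
for q in C: print(pa(q))
print("caddy",pa(np.mean(C,0)))
print("jar",pa(w(393,262,10)),"spice",pa(w(101,257,100)))
for f in("wrist5","w3","w1"):
    cc=pickle.load(open(f+".pkl","rb"))
# spice: fit yellow cap blobs
for f,fi in(("top0",0),("side0",0),("wrist5",1),("w3",1),("side5",0)):
    cc=pickle.load(open(f+".pkl","rb")); h=cv2.cvtColor(cc["color"],cv2.COLOR_RGB2HSV)
    m=cv2.inRange(h,(18,170,90),(32,255,255)); n,l,st,ce=cv2.connectedComponentsWithStats(m)
    p0=proj(cc,(490,-29,92),fi)
    k=[i for i in range(1,n) if st[i,4]>60 and np.linalg.norm(ce[i]-p0)<30]
    for i in k: print(f,st[i,4],pa(ray(cc,*ce[i],94,fi)))
# fiducial: TCP-based projection of the jar 
E
```

```text
(array([677.5, -97.8]), 'perp 548.2 along 409.9')
(array([ 731. , -151.2]), 'perp 623.9 along 410.0')
(array([ 578. , -306.4]), 'perp 625.3 along 192.1')
(array([ 523.4, -251.6]), 'perp 548.0 along 192.2')
caddy (array([ 627.5, -201.8]), 'perp 586.4 along 301.0')
jar (array([ 628.5, -199.5]), 'perp 585.5 along 303.4') spice (array([497.6, -30.7]), 'perp 373.6 along 330.1')
top0 307 (array([488.2, -26.3]), 'perp 363.8 along 326.6')
side0 339 (array([487.2, -22.3]), 'perp 360.2 along 328.8')
wrist5 1281 (array([494.4, -27.6]), 'perp 369.1 along 330.1')
w3 1488 (array([493.7, -29. ]), 'perp 369.6 along 328.6')
side5 328 (array([487.2, -21.7]), 'perp 359.8 along 329.2')
```

```bash
python3 -m jog '[{"grip":9.4,"dx":-6,"dy":0,"dz":0.7,"spin":0},{"grip":9.4,"dx":-12,"dy":1,"dz":1.5,"spin":0},{"grip":9.4,"dx":-18,"dy":2,"dz":2.5,"spin":0},{"grip":9.4,"dx":-21.9,"dy":3.5,"dz":3,"spin":0},{"grip":9.4,"dx":-21.9,"dy":3.5,"dz":3,"spin":0},{"grip":9.4,"dx":-21.9,"dy":3.5,"dz":3,"spin":0},{"grip":9.4,"dx":-21.9,"dy":3.5,"dz":3,"spin":0}]'
cat > sp.py <<'E'
from h import *
import pickle
cc=cam("wrist"); pickle.dump(cc,open("w6.pkl","wb")); h=cv2.cvtColor(cc["color"],cv2.COLOR_RGB2HSV)
m=cv2.inRange(h,(18,170,90),(32,255,255)); n,l,st,ce=cv2.connectedComponentsWithStats(m)
for i in range(1,n):
    if st[i,4]>150:
        p=ray(cc,*ce[i],95,True); print(st[i],ce[i].round(1),"perp %.1f along %.1f"%((p[0]-p[1])*.7071,(p[0]+p[1])*.7071))
s=monitor.read_state()["eef_pos"];print("tcp perp %.1f along %.1f"%((s[0]-s[1])*.7071,(s[0]+s[1])*.7071),s.round(1))
# gap middle check: TCP axis projected at z=95
print("TCP px",proj(cc,[s[0],s[1],95],True))
E
python3 sp.py
```

```text
clock: 9.48
eef_pos: [492.6, -26.7, 173.8]
eef_rot: [-1.571, 0.0, -0.787]
wrist_force: [-0.5, 0.3, 0.7]
finger_gap: 94.0
[ 252  193   54   58 2306] [278.1 221.7] perp 365.0 along 330.6
tcp perp 367.2 along 329.4 [492.5 -26.7 173.8]
TCP px [280.83118538 223.11929956]
```

```bash
python3 -m jog '[{"grip":9.4,"dx":-0.1,"dy":3,"dz":0.1,"spin":0},{"grip":9.4,"dx":-0.1,"dy":7,"dz":0.1,"spin":0},{"grip":9.4,"dx":-0.1,"dy":10.5,"dz":0.1,"spin":0},{"grip":9.4,"dx":-0.1,"dy":10.5,"dz":0.1,"spin":0},{"grip":9.4,"dx":-0.1,"dy":10.5,"dz":0.1,"spin":0},{"grip":4,"dx":-0.1,"dy":10.5,"dz":0.1,"spin":0},{"grip":4,"dx":-0.1,"dy":10.5,"dz":0.1,"spin":0},{"grip":4,"dx":-0.1,"dy":10.5,"dz":0.1,"spin":0},{"grip":4,"dx":-0.1,"dy":10.5,"dz":0.1,"spin":0},{"grip":4,"dx":-0.1,"dy":10.5,"dz":0.1,"spin":0},{"grip":4,"dx":-0.1,"dy":10.5,"dz":0.1,"spin":0},{"grip":4,"dx":-0.1,"dy":10.5,"dz":0.1,"spin":0}]' 20
python3 sp.py
python3 -m jog '[{"grip":4,"dx":0,"dy":-3,"dz":0,"spin":0},{"grip":4,"dx":0,"dy":-8,"dz":0,"spin":0},{"grip":4,"dx":0,"dy":-12,"dz":0,"spin":0},{"grip":4,"dx":0,"dy":-12,"dz":0,"spin":0},{"grip":4,"dx":0,"dy":-12,"dz":0,"spin":0}]'
python3 sp.py
```

```text
clock: 11.02
eef_pos: [492.1, -24.6, 68.9]
eef_rot: [-1.571, 0.0, -0.786]
wrist_force: [-0.2, 0.1, 0.6]
finger_gap: 44.6
[ 237  240   86   90 5744] [279.1 284.4] perp 364.1 along 332.8
[359 321  16  53 217] [368.7 347.3] perp 416.6 along 288.2
tcp perp 365.4 along 330.6 [492.1 -24.6  68.9]
TCP px [281.64821006 288.09956005]
clock: 11.7
eef_pos: [491.6, -24.5, 187.8]
eef_rot: [-1.572, 0.001, -0.786]
wrist_force: [0.4, 0.1, -3.0]
finger_gap: 44.3
[ 237  239   86   91 5733] [279.2 284.4] perp 363.4 along 265.7
[360 328  15  46 165] [369.6 354.5] perp 461.5 along 173.9
[186 330  15  44 172] [190.4 354.3] perp 266.8 along 174.2
tcp perp 364.9 along 330.2 [491.5 -24.6 187.5]
TCP px [280.88884425 217.90964226]
```

```bash
python3 -m jog '[{"grip":4,"dx":5,"dy":0,"dz":1,"spin":0},{"grip":4,"dx":10,"dy":0,"dz":2,"spin":0},{"grip":4,"dx":15,"dy":0,"dz":3,"spin":0},{"grip":4,"dx":20,"dy":0,"dz":4.1,"spin":0},{"grip":4,"dx":22.1,"dy":0,"dz":4.1,"spin":0},{"grip":4,"dx":22.1,"dy":0,"dz":4.1,"spin":0},{"grip":4,"dx":22.1,"dy":4,"dz":4.1,"spin":0},{"grip":4,"dx":22.1,"dy":7,"dz":4.1,"spin":0},{"grip":4,"dx":22.1,"dy":9,"dz":4.1,"spin":0},{"grip":4,"dx":22.1,"dy":10.3,"dz":4.1,"spin":0},{"grip":4,"dx":22.1,"dy":10.9,"dz":4.1,"spin":0},{"grip":4,"dx":22.1,"dy":10.9,"dz":4.1,"spin":0}]'
python3 sp.py
```

```text
clock: 13.25
eef_pos: [677.4, -152.0, 80.3]
eef_rot: [-1.571, -0.0, -0.786]
wrist_force: [-0.4, 0.6, -0.7]
finger_gap: 44.0
[241 211   9  36 158] [245.3 225.3] perp 568.0 along 401.5
[310 210  10  37 227] [315.6 224.6] perp 603.8 along 401.9
[ 237  239   86   91 5776] [279.1 284.4] perp 585.1 along 367.3
[186 321  15  53 251] [191.2 347.9] perp 529.4 along 318.9
[360 321  15  53 234] [369.1 346.9] perp 642.0 along 319.6
[402 376  49  18 214] [429.4 384.4] perp 697.0 along 274.5
[360 386  30  17 151] [374.7 393.9] perp 653.7 along 272.2
[290 393  69  13 324] [323.4 399.1] perp 616.2 along 270.9
tcp perp 586.6 along 371.6 [ 677.6 -152.1   80.7]
TCP px [281.82095951 277.59815776]
```

```bash
python3 -m jog '[{"grip":4,"dx":0,"dy":0.1,"dz":0,"spin":0},{"grip":4,"dx":0,"dy":0.2,"dz":0,"spin":0},{"grip":4,"dx":0,"dy":0.2,"dz":0,"spin":0}]'
```

```text
clock: 13.68
eef_pos: [677.3, -152.0, 78.0]
eef_rot: [-1.571, -0.0, -0.786]
wrist_force: [-0.4, 0.2, -1.1]
finger_gap: 44.1
```

```bash
python3 -m jog '[{"grip":4,"dx":0,"dy":0.1,"dz":0,"spin":0},{"grip":4,"dx":0,"dy":0.1,"dz":0,"spin":0},{"grip":9.4,"dx":0,"dy":0.1,"dz":0,"spin":0},{"grip":9.4,"dx":0,"dy":0.1,"dz":0,"spin":0},{"grip":9.4,"dx":0,"dy":0.1,"dz":0,"spin":0},{"grip":9.4,"dx":0,"dy":0.1,"dz":0,"spin":0},{"grip":9.4,"dx":0,"dy":-5,"dz":0,"spin":0},{"grip":9.4,"dx":0,"dy":-10,"dz":0,"spin":0},{"grip":9.4,"dx":0,"dy":-13,"dz":0,"spin":0},{"grip":9.4,"dx":-5,"dy":-13,"dz":-5,"spin":0},{"grip":9.4,"dx":-9,"dy":-13,"dz":-9,"spin":0},{"grip":9.4,"dx":-13,"dy":-12,"dz":-14,"spin":0},{"grip":9.4,"dx":-14.2,"dy":-10,"dz":-19,"spin":0},{"grip":9.4,"dx":-14.2,"dy":-7,"dz":-22.6,"spin":0},{"grip":9.4,"dx":-14.2,"dy":-5,"dz":-22.6,"spin":0},{"grip":9.4,"dx":-14.2,"dy":-5,"dz":-22.6,"spin":0},{"grip":9.4,"dx":-14.2,"dy":-5,"dz":-22.6,"spin":0}]'
cat > cp.py <<'E'
from h import *
import pickle
cc=cam("wrist"); pickle.dump(cc,open("w7.pkl","wb"))
v=cc["color"].max(2); s=monitor.read_state()["eef_pos"]
tp=proj(cc,[s[0],s[1],20],True); print("TCP px at z20",tp)
m=(v<45).astype(np.uint8); n,l,st,ce=cv2.connectedComponentsWithStats(m)
for i in range(1,n):
    if st[i,4]>800 and np.linalg.norm(ce[i]-tp)<60:
        p=ray(cc,*ce[i],17,True); print(st[i],ce[i].round(1),"perp %.1f along %.1f"%((p[0]-p[1])*.7071,(p[0]+p[1])*.7071))
print("tcp perp %.1f along %.1f"%((s[0]-s[1])*.7071,(s[0]+s[1])*.7071),s.round(1))
save(cc,"w7.png",s=1.4)
E
python3 cp.py; python3 - <<'E'
from h import *
c=cam("top"); save(c,"top7.png",(190,115,310,205),6)
import pickle; pickle.dump(c,open("top7.pkl","wb"))
E
```

```text
clock: 15.8
eef_pos: [417.6, -211.2, 128.8]
eef_rot: [-1.571, -0.001, -0.786]
wrist_force: [0.1, -0.4, 0.1]
finger_gap: 94.0
TCP px at z20 [280.71577716 212.49559992]
[250 181  60  62 956] [280.1 207.8] perp 444.2 along 149.5
tcp perp 444.7 along 146.0 [ 417.7 -211.2  128.9]
```

```bash
python3 -m jog '[{"grip":9.4,"dx":0,"dy":4,"dz":0,"spin":0},{"grip":9.4,"dx":0,"dy":8,"dz":0,"spin":0},{"grip":9.4,"dx":0,"dy":10.5,"dz":0,"spin":0},{"grip":9.4,"dx":0,"dy":11.3,"dz":0,"spin":0},{"grip":9.4,"dx":0,"dy":11.6,"dz":0,"spin":0},{"grip":9.4,"dx":0,"dy":11.6,"dz":0,"spin":0}]' 50
python3 cp.py
python3 -m jog '[{"grip":5,"dx":0,"dy":0,"dz":0,"spin":0},{"grip":5,"dx":0,"dy":0,"dz":0,"spin":0},{"grip":5,"dx":0,"dy":0,"dz":0,"spin":0},{"grip":5,"dx":0,"dy":0,"dz":0,"spin":0},{"grip":5,"dx":0,"dy":0,"dz":0,"spin":0},{"grip":5,"dx":0,"dy":0,"dz":0,"spin":0}]' 50
python3 -m jog '[{"grip":5,"dx":0,"dy":-3,"dz":0,"spin":0},{"grip":5,"dx":0,"dy":-8,"dz":0,"spin":0},{"grip":5,"dx":0,"dy":-13,"dz":0,"spin":0},{"grip":5,"dx":0,"dy":-17,"dz":0,"spin":0},{"grip":5,"dx":0,"dy":-17,"dz":0,"spin":0},{"grip":5,"dx":0,"dy":-17,"dz":0,"spin":0}]' 50
python3 cp.py; python3 go.py 627 -199.5 180
```

```text
clock: 16.65
eef_pos: [417.5, -211.5, 12.8]
eef_rot: [-1.571, -0.001, -0.786]
wrist_force: [0.3, -0.3, 1.5]
finger_gap: 94.1
TCP px at z20 [281.50524096 271.49190815]
[ 231  217   97   99 4675] [280. 256.] perp 443.9 along 153.9
tcp perp 444.8 along 145.7 [ 417.5 -211.5   12.8]
clock: 17.45
eef_pos: [417.0, -211.2, 12.0]
eef_rot: [-1.571, 0.0, -0.786]
wrist_force: [0.5, -0.4, 1.0]
finger_gap: 54.9
clock: 18.2
eef_pos: [416.6, -211.0, 181.0]
eef_rot: [-1.571, 0.001, -0.786]
wrist_force: [0.3, -0.2, -0.4]
finger_gap: 54.4
TCP px at z20 [280.6771819  198.37495723]
tcp perp 443.7 along 145.4 [ 416.5 -211.   180.7]
t 18.25 pos [ 416.5 -211.   180.7] d(cm) [14.06  0.03 15.7 ] spin -0.0 tilt 0.12 F [-0.1  0.5 -0. ] gap 54.1
```

View pics/w7.png

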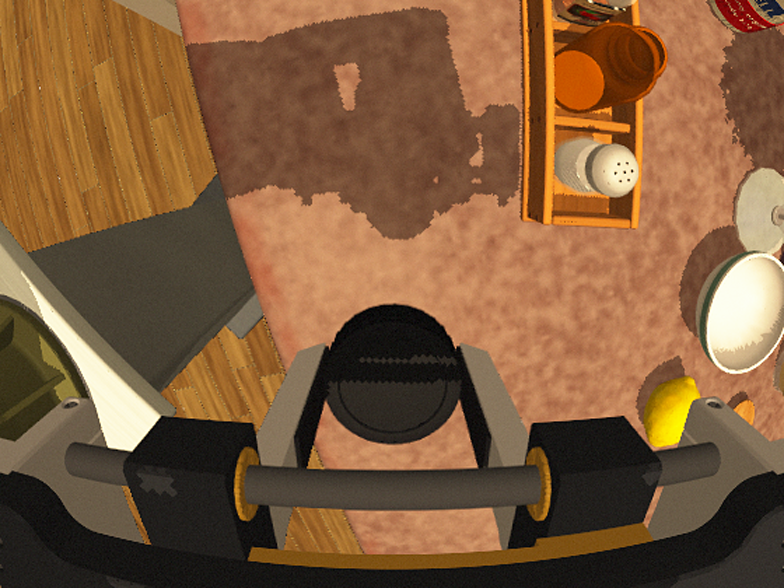

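The cap is held level between the fingers, its outline spanning rows 305–444 (x1.4) and centred at column 393. The jar, spice jar and shaker stand upright in the caddy.

```bash
python3 - <<'E'
from h import *
import pickle
c=pickle.load(open("w7.pkl","rb")); s=monitor.read_state()["eef_pos"]
a=np.linspace(0,2*np.pi,73)
def circ(c,p,r,z): return np.array([proj(c,[p[0]+r*np.cos(t),p[1]+r*np.sin(t),z],True) for t in a])*1.4
D=np.array([.7071,.7071]);P=np.array([.7071,-.7071])
for o in(-2,0,2,4):
    p=s[:2]+o*D; e=np.vstack([circ(c,p,27.5,s[2]-12),circ(c,p,27.5,s[2]+12)]); print("cap off",o,e.min(0).round(1),e.max(0).round(1))
# jar, in wrist5: outline of the body  & bottom circle
c=pickle.load(open("wrist5.pkl","rb")); im=cv2.cvtColor(c["color"],cv2.COLOR_RGB2HSV)
for al in(299.5,301.5,303.5):
    p=al*D+585.8*P; e=circ(c,p,22,12); f=circ(c,p,27,88); g=circ(c,p,14.5,122)
    print(al,"bottom",e.min(0).round(),e.max(0).round(),"body80",f.min(0).round(),f.max(0).round(),"rim",g.min(0).round(),g.max(0).round())
j=c["color"][165:245,240:320]; cv2.imwrite("pics/j.png",cv2.resize(j,None,fx=5,fy=5,interpolation=cv2.INTER_CUBIC)[:,:,::-1])
w7=pickle.load(open("w7.pkl","rb"))["color"][205:325,220:345]
t7=pickle.load(open("top7.pkl","rb"))["color"][130:205,205:300]
h=lambda i:cv2.resize(i,(400,int(400*i.shape[0]/i.shape[1])),interpolation=cv2.INTER_CUBIC)
A=np.hstack([h(j),h(t7[:, :])[:400] if h(t7).shape[0]>=400 else np.vstack([h(t7),np.zeros((400-h(t7).shape[0],400,3),np.uint8)])])
cv2.imwrite("pics/last.png",A[:,:,::-1]); print(A.shape)
T=pickle.load(open("top7.pkl","rb"))
for al in(300,303):
  for z in(122,): print("top rim px",proj(T,[*(al*D+585.8*P),z]))
E
```

```text
cap off -2 [324.4 305. ] [463.  446.4]
cap off 0 [324.1 300.5] [463.3 442.5]
cap off 2 [323.8 295.9] [463.6 438.7]
cap off 4 [323.5 291.4] [463.9 434.8]
299.5 bottom [367. 241.] [420. 293.] body80 [353. 252.] [434. 330.] rim [370. 284.] [419. 331.]
301.5 bottom [367. 238.] [420. 290.] body80 [353. 249.] [434. 327.] rim [370. 281.] [419. 328.]
303.5 bottom [367. 236.] [420. 288.] body80 [353. 246.] [434. 325.] rim [370. 278.] [419. 325.]
(400, 800, 3)
top rim px [244.31488532 157.61413528]
top rim px [243.34453946 156.6621229 ]
```

View pics/last.png

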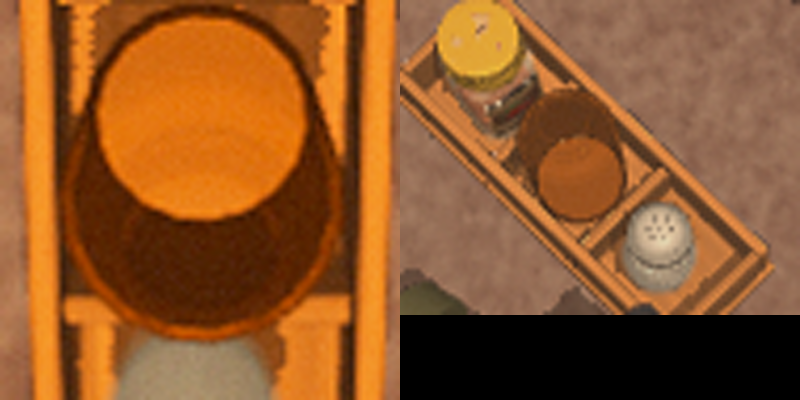

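Left crop: the jar's base ellipse spans rows 18–220 and the body reaches row 338, which fits along ≈302, perp ≈585.3. The top view on the right shows all three jars upright, one per cell. From its outline the cap sits about 1.3 mm behind the TCP, so I'll align for that.

```bash
python3 -m jog '[{"grip":5,"dx":4,"dy":0,"dz":4.5,"spin":0},{"grip":5,"dx":8,"dy":0,"dz":9,"spin":0},{"grip":5,"dx":12,"dy":0,"dz":13.5,"spin":0},{"grip":5,"dx":14.2,"dy":0,"dz":15.8,"spin":0},{"grip":5,"dx":14.2,"dy":1.5,"dz":15.8,"spin":0},{"grip":5,"dx":14.2,"dy":3,"dz":15.8,"spin":0},{"grip":5,"dx":14.2,"dy":3,"dz":15.8,"spin":0},{"grip":5,"dx":14.2,"dy":3,"dz":15.8,"spin":0}]' 50
cat > pa.py <<'E'
from h import *
s=monitor.read_state();p=s["eef_pos"];print("perp %.1f along %.1f z %.1f"%((p[0]-p[1])*.7071,(p[0]+p[1])*.7071,p[2]),s["wrist_force"].round(1),s["moment"].round(2),round(s["finger_gap"],1))
E
python3 pa.py
```

```text
clock: 19.25
eef_pos: [628.9, -200.3, 152.5]
eef_rot: [-1.571, -0.001, -0.787]
wrist_force: [0.6, 0.1, -1.0]
finger_gap: 54.6
perp 586.3 along 303.0 z 152.5 [ 0.6  0.1 -1. ] [-0.11  0.11  0.02] 54.6
```

```bash
python3 -m jog '[{"grip":5,"dx":-0.1,"dy":0.6,"dz":0,"spin":0},{"grip":5,"dx":-0.1,"dy":1.2,"dz":0,"spin":0},{"grip":5,"dx":-0.1,"dy":1.7,"dz":0,"spin":0},{"grip":5,"dx":-0.1,"dy":2.2,"dz":0,"spin":0},{"grip":5,"dx":-0.1,"dy":2.6,"dz":0,"spin":0},{"grip":5,"dx":-0.1,"dy":2.8,"dz":0,"spin":0},{"grip":5,"dx":-0.1,"dy":2.8,"dz":0,"spin":0}]' 55;python3 pa.py
```

```text
clock: 20.12
eef_pos: [628.5, -199.3, 123.9]
eef_rot: [-1.571, 0.0, -0.786]
wrist_force: [0.1, 0.5, -0.7]
finger_gap: 54.5
perp 585.3 along 303.5 z 123.9 [ 0.1  0.5 -0.7] [ 0.02  0.02 -0.  ] 54.5
```

No force, so the rim is inside the cap. Now I'll press slowly.

```bash
python3 -m jog '[{"grip":5,"dx":0,"dy":0.15,"dz":0,"spin":0},{"grip":5,"dx":0,"dy":0.3,"dz":0,"spin":0},{"grip":5,"dx":0,"dy":0.45,"dz":0,"spin":0},{"grip":5,"dx":0,"dy":0.45,"dz":0,"spin":0}]' 55;python3 pa.py
python3 -m jog '[{"grip":5,"dx":0,"dy":0.15,"dz":0,"spin":0},{"grip":5,"dx":0,"dy":0.25,"dz":0,"spin":0},{"grip":5,"dx":0,"dy":0.25,"dz":0,"spin":0}]' 55;python3 pa.py
```

```text
clock: 20.62
eef_pos: [628.7, -199.4, 119.9]
eef_rot: [-1.57, -0.001, -0.786]
wrist_force: [0.4, 1.2, 3.7]
finger_gap: 54.6
perp 585.5 along 303.6 z 119.9 [0.4 1.2 3.7] [ 0.12  0.01 -0.04] 54.6
clock: 21.0
eef_pos: [628.1, -199.3, 116.2]
eef_rot: [-1.571, 0.001, -0.786]
wrist_force: [0.4, -0.3, -2.2]
finger_gap: 54.4
perp 585.0 along 303.2 z 116.2 [ 0.4 -0.3 -2.2] [-0.04  0.08  0.01] 54.4
```

```bash
python3 -m jog '[{"grip":5,"dx":0,"dy":0.1,"dz":0,"spin":0},{"grip":5,"dx":0,"dy":0.2,"dz":0,"spin":0},{"grip":5,"dx":0,"dy":0.25,"dz":0,"spin":0},{"grip":5,"dx":0,"dy":0.25,"dz":0,"spin":0},{"grip":5,"dx":0,"dy":0.25,"dz":0,"spin":0}]' 55;python3 pa.py
python3 -m jog '[{"grip":5,"dx":0,"dy":0.1,"dz":0,"spin":0},{"grip":5,"dx":0,"dy":0.1,"dz":0,"spin":0},{"grip":5,"dx":0,"dy":0.1,"dz":0,"spin":0}]' 55;python3 pa.py
```

```text
clock: 21.62
eef_pos: [628.4, -199.3, 114.4]
eef_rot: [-1.571, 0.0, -0.786]
wrist_force: [0.2, 0.3, -3.1]
finger_gap: 54.5
perp 585.3 along 303.4 z 114.4 [ 0.2  0.3 -3.1] [-0.02  0.09  0.04] 54.5
clock: 22.0
eef_pos: [628.6, -199.4, 113.7]
eef_rot: [-1.571, -0.0, -0.786]
wrist_force: [1.3, -0.0, 0.1]
finger_gap: 54.5
perp 585.5 along 303.5 z 113.7 [ 1.3 -0.   0.1] [-0.05 -0.02 -0.  ] 54.5
```

```bash
python3 -m jog '[{"grip":5,"dx":0,"dy":0.1,"dz":0,"spin":0},{"grip":5,"dx":0,"dy":0.1,"dz":0,"spin":0},{"grip":5,"dx":0,"dy":0.1,"dz":0,"spin":0}]' 55;python3 pa.py
python3 -m jog '[{"grip":5,"dx":0,"dy":0.1,"dz":0,"spin":0},{"grip":5,"dx":0,"dy":0.1,"dz":0,"spin":0},{"grip":5,"dx":0,"dy":0.1,"dz":0,"spin":0}]' 55;python3 pa.py
```

```text
clock: 22.38
eef_pos: [629.0, -199.3, 113.5]
eef_rot: [-1.57, -0.002, -0.786]
wrist_force: [0.1, 1.7, 6.5]
finger_gap: 54.4
perp 585.7 along 303.9 z 113.5 [0.1 1.7 6.5] [ 0.27 -0.03 -0.02] 54.4
clock: 22.75
eef_pos: [629.3, -199.3, 113.5]
eef_rot: [-1.569, -0.002, -0.786]
wrist_force: [-1.2, 3.2, 13.0]
finger_gap: 54.4
perp 585.9 along 304.0 z 113.5 [-1.2  3.2 13. ] [ 0.54  0.4  -0.01] 54.4
```

```bash
python3 -m jog '[{"grip":5,"dx":0,"dy":0,"dz":0,"spin":0},{"grip":5,"dx":0,"dy":0,"dz":0,"spin":0},{"grip":5,"dx":0,"dy":0,"dz":0,"spin":0},{"grip":5,"dx":0,"dy":0,"dz":0,"spin":0}]' 55;python3 pa.py
python3 - <<'E'
from h import *
import pickle
a=pickle.load(open("side0.pkl","rb")); b=cam("side")
for n,lo,hi,p,z in(("spice",(18,170,90),(32,255,255),(677,-152,102),102),("lemon",(24,180,90),(34,255,255),(513,-494,25),25)):
    for c in(a,b):
        m=cv2.inRange(cv2.cvtColor(c["color"],cv2.COLOR_RGB2HSV),lo,hi); k,l,st,ce=cv2.connectedComponentsWithStats(m)
        p0=proj(c,p); print(n,[(ray(c,*ce[i],z)[:2].round(1),st[i,4]) for i in range(1,k) if st[i,4]>40 and np.linalg.norm(ce[i]-p0)<25])
d=cv2.absdiff(a["color"],b["color"]).max(2)
for n,p in(("tin",(370,-557,30)),("bowl",(623,-456,30)),("lemon",(513,-494,25))):
    u,v=proj(a,p).astype(int); print(n,u,v,"changed px",(d[v-12:v+12,u-12:u+12]>40).sum())
E
```

```text
clock: 23.25
eef_pos: [629.3, -199.3, 113.5]
eef_rot: [-1.569, -0.002, -0.786]
wrist_force: [-1.2, 4.2, 12.5]
finger_gap: 54.5
perp 585.9 along 304.0 z 113.5 [-1.2  4.2 12.5] [0.56 0.41 0.01] 54.5
spice []
spice [(array([ 670.4, -148.6]), np.int32(247))]
lemon [(array([ 513.2, -502.6]), np.int32(216))]
lemon [(array([ 512.2, -502.3]), np.int32(227))]
tin 333 178 changed px 419
bowl 248 188 changed px 102
lemon 285 186 changed px 28
```

```bash
python3 -c "from cell import ticket; print(ticket.sign_off())"
```

```text
the job is handed in; nothing more can be done
None
```

I stood the open jar in the middle cell and the spice jar in the +y end cell, leaving the salt shaker in its own cell. I then pressed the cap onto the open jar past the click and handed the job in at about 23 s, with the fingers still gripping the cap and pushing down. The hand-in reports no verdict, so the result rests on these checks.

**Cap:**
- The force rose to at least 3.7 N, then dropped as the tabs sprang over the bead.
- After that the cap stopped hard at TCP z = 113.5 mm, exactly the height predicted for fully home.
- The final push was a steady 12.5 N down, with about 4 N sideways and the fingers 54.5 mm apart.

**Jars:** the last picture viewed, taken before the cap went on, showed all three jars upright, one per cell. At the end, the side camera put the spice jar's cap about 3 mm from where I expected cell2.

**Other objects:** the lemon had not moved, within about 1 mm.
- **Tin and bowl:** the before/after pixel check showed changes around both, many at the tin. I put this down to the arm and its shadow, since no move brought the tool to either, but I did not look at a picture to confirm it.

**Mishaps and disagreements:**
- The first move was refused because its rows lacked "grip", which wasted one picture.
- The cameras disagreed by up to about 5 mm on the caddy's position and 10 mm on the spice jar's. I settled both with closer wrist-camera views.
- I had used all 12 picture views before the press, so I did not see the seated cap. That it is home rests on the force and height readings.

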